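# Open the roof vent of the charging cabinet to its pointer

### The arm

A 6-joint arm with a two-finger parallel gripper is mounted at the origin on the work surface. World frame = base frame: x ahead of the robot, y to its left, z up, the work surface at z = 0. Lengths are in mm, angles in degrees, forces in N, time in s.
With the tool pointing down it reaches from about 300 to 850 mm from the base axis. Payload 4.2 kg.
Tool frame: the origin (TCP) lies between the finger pads; the fingertips stand 22 mm ahead of it and the grasp point (between the pads) lies 3 mm ahead of it; z points along the fingers, y is the direction in which the jaws open and shut (so a half turn about z gives the same grasp; the last joint's range is limited). The gripper opens to 91 mm and grips with 3 to 60 N. Pads are 32 mm wide; open, the fingers measure 118 mm over their backs; the gripper's body (76 mm by 178 mm) begins 60 mm behind the grasp point.
Start: joints at [-69.328, 18.312, 89.639, -0, 72.044, -1.146], TCP at [213.71, -533.825, 235.976] pointing down, gripper open.
Joint ranges: [-177.97, 177.97], [-48.28, 115.42], [12.27, 149.76], [-77.06, 257.06], [2.81, 150.46], [-146.56, 146.56]. Speed limits (degrees/s): [147.25, 147.25, 180, 180, 180, 180].

### API

Orientations are given as [roll, pitch, yaw] about the fixed x, y, z axes, in that order (R = Rz(yaw) Ry(pitch) Rx(roll)).
In Python, from workcell import * gives the robot as it stands.
- The arm moves only by the shell command python3 -m jog 'ROWS' [OPENING] [FORCE]. ROWS is text: rows parted by semicolons, each of 6 numbers parted by spaces: the shift along the tool's x, y, z in units of 0.5 m (1.0 is 0.5 m), then the turn, a rotation vector about the tool's x, y, z in units of pi/2 rad (1.0 is pi/2 rad). A call has 1 to 20 rows; each row is the pose to reach, as a shift and turn from the pose measured when the call began, along the tool's axes at that moment; what a row does not reach only later rows make up. A row lasts 1/12 s, in which the tool goes at most 41.7 mm and 7.16 degrees, less where a joint would pass 70% of its speed; a pose out of reach is approached as far as the arm can. A call with a number of a shift or a turn outside -1 to 1 is refused whole. A call with a gripper value outside its range is refused whole. OPENING is the opening, from -1 (shut) to 1 (fully open), set as the call begins (- or left out, the last holds). The fingers move at their own pace and stop on an object; FORCE is the grip in N (left out, the last holds). Time passes only in rows, so rows that repeat a pose let the fingers close. It gives the time, the measured TCP pose, the force and the opening at its end, in the units of the state.
- state(): the state, without advancing time (a new reading comes with each control period).
- grab_frame(name): name is "scene" or "top"; returns the picture (400x640x3 uint8, red, green, blue); there is no depth.
- calibration(name): a dict with "mtx" (3x3 intrinsics, pixels), "rvec" (rotation vector, rad) and "tvec" (3), from world to camera coordinates, as OpenCV has them. Camera axes: x right, y down, z forward; pixel columns grow to the right and rows downward; lengths in mm; the calibration is good to about 2 mm. A picture is of the moment at which its call begins. calibration takes no time and is no camera call.
- job_done(): hands the job in, once; it reports no verdict.
Trained networks look in the newest picture that a camera, given by its name, has taken for a name from the list of things; names that differ only in an ending like _2 or _b are one class to them, and where a whole thing is asked for, a point or a joint stands for the part that bears it (a point fixed in the world has none). Each returns a list of dicts, best first, with "confidence" (0 to 1); they miss things now and then, are a little off and sometimes report something else, mostly with a low value. They report only what shows in the picture. A call takes as long as a camera call.
- spot_in(query, camera): "rect" ([left, top, right, bottom] in pixels, round what is visible of it).
- tip_of(query, camera): "location" ([column, row] in pixels: a listed point, or the origin of a listed thing).
The state is a dict: "time_s": time; "qpos": joint angles; "qvel": joint speeds; "effort": joint torques, N m; "ee_pos": TCP position; "ee_rot": TCP orientation; "force": force on the tool from outside, world axes, zero at the start; "torque": the same for the moment, N m; "gripper_width": finger opening in mm.
Only numpy, scipy, OpenCV 4.12 (cv2) and the standard library are available. Lean on these libraries where they do the work, as an engineer would, in place of code of your own. Each camera call takes 0.05 s, during which the arm holds its last target. There are 200 camera calls.

### The job

The device-charging cabinet on the counter needs airing. Swing the pawl lever beside its roof vent all the way over towards the cabinet's low front edge to free the vent gate, and only then pull the stiff gate open until its front edge is level with the pointer on the rail. Leave gate and lever so, let go, and disturb neither the pointer nor the mug and phone beside the cabinet.

Things in the scene. Friction and masses are not known exactly. Their poses are not given: they have to be found in the camera images.
- cabinet: Grey sheet-steel charging cabinet, fixed to the counter, 226 mm deep (x), 280 mm wide (y from -180 to +100 mm), with a roof that rises from 77 mm at its low front to 183 mm at its back; origin at its underside, in the middle of its depth, under the gate's middle line; x level from front to back, y to its left, z up. It stands turned -1.05 to -1.55 rad, its front looking to the robot's left.
- roof_mid (a point): Point of the flat roof's surface, 130 mm above the cabinet's origin. The roof (250 mm along the slope) slopes 25 degrees. This point's axes are the ROOF AXES: x up the slope towards the back, y = cabinet's y, z square to the roof. The other points on the roof have the same axes (the two on the pawl turn with it).
- shelf_front (a point): On the front wire of a rigid, open shelf of thin steel wires (cabinet y -160 to 90 mm), level, 295 mm above the counter; from here it goes 139 mm back (cabinet x) to two posts. No room for an upright hand over the closed gate's handle or the locked lever's post: come tilted, the hand leaning back to the cabinet's front (35 degrees from vertical clears the shelf).
- gate (a joint): How far the vent gate is open, in m: 0 closed (the start) to 0.10. It slides down the slope (roof -x) between rails 10 mm high at roof y -57 and 57 mm. Stiff: 9 N of friction plus drag with speed; stays where left. Aluminium plate 120 x 102 mm, top 8 mm above the roof. A lug on its right side meets the pawl's pin within about 4 mm if the pawl is locked.
- gate_grip (a point): Centre of the gate's handle, a black upright block 20 mm thick (roof x), 40 mm wide (roof y), reaching from 8 to 53 mm above the roof; this point is about 31 mm above the roof, on the gate's middle line, 25 mm behind its front edge. Can be pinched across its 40 mm, or pushed from behind.
- gate_edge (a point): Middle of the gate's front (lower) edge, 8 mm above the roof.
- pointer_tip (a point): Tip of the pointer, a 4 mm thick needle on a small steel block (22 x 26 mm, top 18 mm above the roof) on the left-hand rail; it points right, over the line of the gate's left edge. It stands 35 to 80 mm down the slope from the closed gate's front edge. The gate is right when gate_edge and pointer_tip have the same roof x. Clamped; gives way only above 35 N.
- pawl (a joint): Angle of the pawl lever in rad: near 0 locked (starts at 0 to 0.08), 1.0 fully over (free, against its stop). It turns clockwise seen from above, about an axis square to the roof; light friction (about 1.5 N at the post), stays where it is left.
- pawl_pivot (a point): Pawl's pivot axis, top of its 14 mm high, 24 mm diameter boss, on the roof right of the gate (roof y = -85 mm).
- pawl_post (a point): The lever's finger post: black upright round post, 14 mm in diameter, from 12 to 62 mm above the roof; this point is on its axis, 40 mm above the roof. 65 mm from the pivot: straight right of it (roof -y) at 0 rad; at 1.0 rad it is 55 mm down the slope and 35 mm right of the pivot.
- mug: White mug, 80 mm across, 95 mm tall, on the counter behind the cabinet; origin at the centre of its underside.
- phone: Black phone, 150 x 72 x 10 mm, lying on the counter in front of the cabinet; origin at the centre of its underside.

How it is judged (in metres and radians):
On the way, in this order (a step that is already met when the one before it is completed fails the run):
1. the pawl lever is swung over to its free side (beyond 0.85 rad) while the gate is still closed (open less than 10 mm) (value of joint pawl above 0.85 rad and value of joint gate below 0.01 m), for 0.1 s.
2. the gate is pulled open until its front edge is level with the pointer (within 6 mm) (x of gate_edge in the frame of pointer_tip between -0.006 and 0.006 m), for 0.2 s.
At the end, for the whole second after the job is handed in: The gate's front edge is level with the pointer within 6 mm either way along the slope and the gate is at rest; the pawl lever is on its free side (beyond 0.85 rad) (all of step 2 and value of joint pawl above 0.85 rad and velocity of joint gate between -0.005 and 0.005 m/s); the robot touches nothing.
It fails at once if the pointer is shifted by more than 5 mm (distance of pointer_tip from where it was at the start of the episode above 0.005 m).
It fails at once if the mug or phone is moved by more than 25 mm (distance of any of mug, phone from where it was at the start of the episode above 0.025 m).
It also fails if it takes over 48 s, if anything falls off the work surface, if the arm or the gripper's body presses on something with over 40 N, if the wrist force passes 120 N, or if a joint passes its speed limit or range.

## Working session

There is one attempt and no reset: what is moved stays moved. The work goes in short steps, Python scripts to look and compute and a shell command to move; the robot and the scene stay as the last step left them, time stands still between calls to the robot, and variables do not carry over. Pictures are saved under pics/ and viewed, about 8 in all and at most 12, crops included, and the job is handed in when it is done.

```bash
mkdir -p pics; cat > h.py <<'E'
from workcell import *
import numpy as np, cv2
from scipy.spatial.transform import Rotation as Ro
def cam(n):
    c=calibration(n); K=np.array(c["mtx"],float); R=cv2.Rodrigues(np.array(c["rvec"],float))[0]; t=np.array(c["tvec"],float).ravel(); return K,R,t
def ray(n,px):
    K,R,t=cam(n); d=R.T@np.linalg.inv(K)@np.array([px[0],px[1],1.]); return -R.T@t,d/np.linalg.norm(d)
def tri(a,b):
    (o1,d1),(o2,d2)=ray("scene",a),ray("top",b)
    s=np.linalg.lstsq(np.c_[d1,-d2],o2-o1,rcond=None)[0]
    p,q=o1+s[0]*d1,o2+s[1]*d2; return (p+q)/2,np.linalg.norm(p-q)
def proj(n,p):
    K,R,t=cam(n); q=K@(R@np.asarray(p,float)+t); return q[:2]/q[2]
E
python3 - <<'E'
from h import *
for n in("scene","top"):
    cv2.imwrite(f"pics/{n}0.png",grab_frame(n)[:,:,::-1])
    o=ray(n,(320,200)); print(n,o[0].round(),o[1].round(2))
r={}
for q in ["cabinet","roof_mid","shelf_front","gate_grip","gate_edge","pointer_tip","pawl_pivot","pawl_post","mug","phone"]:
    for n in("scene","top"):
        l=tip_of(q,n); r[q,n]=l; print(q,n,[(np.round(x["location"],1).tolist(),round(x["confidence"],2)) for x in l[:2]])
    if r[q,"scene"] and r[q,"top"]:
        p,e=tri(r[q,"scene"][0]["location"],r[q,"top"][0]["location"]); print("   ->",p.round(1),round(e,1))
E
```

```text
scene [1193.  137.  873.] [-0.64 -0.17 -0.75]
top [509. -26. 877.] [ 0.14  0.02 -0.99]
cabinet scene [([326.7, 292.1], 0.79)]
cabinet top [([305.6, 177.9], 0.81)]
   -> [689.2  20.6  -6.2] 3.4
roof_mid scene [([329.0, 256.5], 0.66)]
roof_mid top [([302.9, 164.5], 0.55)]
   -> [690.7  21.  124.1] 0.6
shelf_front scene [([339.4, 195.5], 0.67)]
shelf_front top [([286.7, 143.4], 0.68)]
   -> [685.9  35.2 292.9] 3.3
gate_grip scene [([334.0, 244.4], 0.57)]
gate_grip top [([298.0, 160.7], 0.84)]
   -> [689.1  28.7 162.8] 1.2
gate_edge scene [([340.1, 254.7], 0.87)]
gate_edge top [([295.2, 164.8], 0.89)]
   -> [687.6  38.6 132.7] 5.2
pointer_tip scene [([371.7, 285.6], 0.6)]
pointer_tip top [([263.1, 154.2], 0.67)]
   -> [718.5 108.1 105.6] 1.2
pawl_pivot scene [([344.5, 217.9], 0.96)]
pawl_pivot top [([303.4, 207.0], 0.96), ([304.7, 176.0], 0.68)]
   -> [599.9  23.7 130.5] 9.4
pawl_post scene [([360.6, 185.0], 0.57)]
pawl_post top [([296.7, 238.0], 0.92), ([292.1, 168.0], 0.66)]
   -> [535.5  37.  162.1] 14.3
mug scene [([251.2, 233.5], 0.58)]
mug top [([295.3, 165.0], 0.74), ([286.6, 144.6], 0.68)]
   -> [704.  -37.9 204.9] 151.1
phone scene [([441.9, 281.2], 0.7)]
phone top [([300.7, 207.3], 0.67), ([211.3, 211.1], 0.65)]
   -> [620.4 134.9  28. ] 206.7
```

```bash
python3 - <<'E'
import cv2
a=cv2.imread("pics/scene0.png");b=cv2.imread("pics/top0.png")
cv2.imwrite("pics/s1.png",cv2.resize(a[130:350,180:500],(800,550),interpolation=cv2.INTER_CUBIC))
cv2.imwrite("pics/t1.png",cv2.resize(b[90:310,180:500],(800,550),interpolation=cv2.INTER_CUBIC))
E
```

```text
(no output)
```

View pics/s1.png

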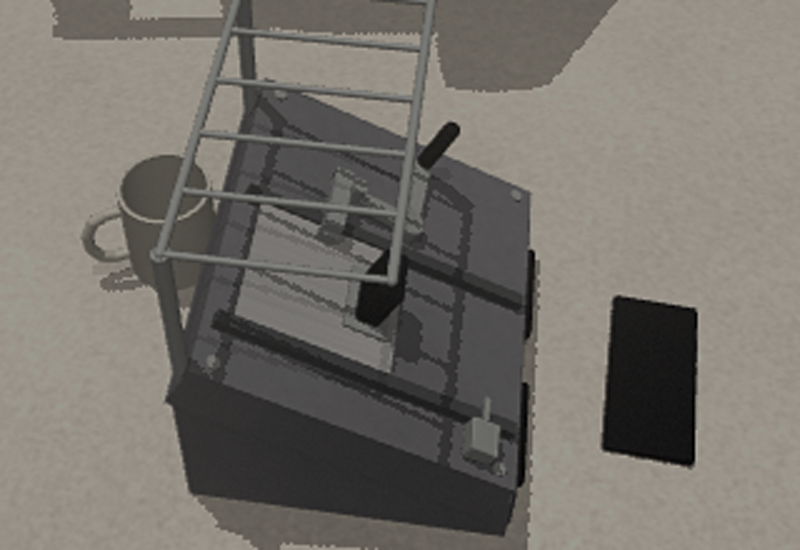

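View pics/t1.png

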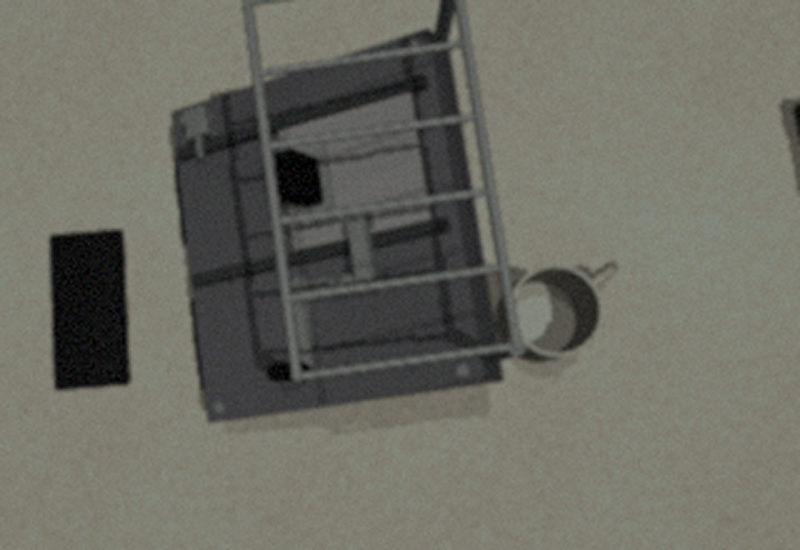

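The scene view shows the shelf over the closed gate, with the handle at about (332,246), the pawl post at (356,188) and the pointer at (375,289). The top view matches: handle at (299,161), post at (293,238). I'll fit the cabinet pose next.

```bash
cat > fit.py <<'E'
from h import *
from scipy.optimize import least_squares
Rr=Ro.from_euler('y',-25,degrees=True).as_matrix()  # roof x up slope to back(+x)
def pose(p): 
    Rz=Ro.from_euler('z',p[2]).as_matrix(); return Rz,np.array([p[0],p[1],0])
def roof(p,v): Rz,t=pose(p); return Rz@(np.array([0,0,130])+Rr@np.array(v,float))+t
def cab(p,v): Rz,t=pose(p); return Rz@np.array(v,float)+t
E
cat > f1.py <<'E'
from fit import *
C=lambda x,y,n:(180+x/2.5,(130 if n=="scene" else 90)+y/2.5)
# p: x,y,yaw, edge_x, pt_x, pt_y, pt_z, piv_x, ang
def post(p): a=p[8]; return (p[7]-65*np.sin(a),-85-65*np.cos(a),40)
obs=[
(lambda p:roof(p,(0,0,0)),(329,256.5),(302.9,164.5)),
(lambda p:cab(p,(0,0,0)),(326.7,292.1),(305.6,177.9)),
(lambda p:roof(p,(p[3]+25,0,31)),(334,244.4),(298,160.7)),
(lambda p:roof(p,(p[3],0,8)),(340.1,254.7),(295.2,164.8)),
(lambda p:roof(p,(p[4],p[5],p[6])),(371.7,285.6),(263.1,154.2)),
(lambda p:roof(p,(p[7],-85,14)),(344.5,217.9),(303.4,207)),
(lambda p:roof(p,post(p)),(360.6,185),(296.7,238)),
(lambda p:cab(p,(-113,100,77)),C(517,488,"scene"),C(172,110,"top")),
(lambda p:cab(p,(-113,-180,77)),C(530,192,"scene"),C(208,420,"top")),
(lambda p:cab(p,(113,-180,183)),C(265,80,"scene"),C(502,380,"top")),
(lambda p:cab(p,(113,100,183)),C(190,378,"scene"),C(432,30,"top")),
]
def res(p):
    r=[]
    for f,s,t in obs: w=f(p); r+=list(proj("scene",w)-s)+list(proj("top",w)-t)
    r.append((p[8]-.04)/.01*.3); return np.array(r)
s=least_squares(res,[690,20,-1.4,-20,-70,50,14,0,.04],loss='soft_l1',f_scale=2)
print(s.x.round(3)); print(res(s.x)[:-1].reshape(-1,4).round(1))
for f,_,_ in obs[:7]: print(f(s.x).round(1))
np.save("p.npy",s.x)
E
python3 f1.py
```

```text
[ 6.90061e+02  2.15030e+01 -1.43000e+00 -1.71620e+01 -8.45300e+01
  4.02930e+01  1.24620e+01 -1.33250e+01  5.50000e-02]
[[ 0.3 -2.1 -0.5 -0.3]
 [ 1.2 -1.1  0.2 -1. ]
 [-1.   0.3  0.4  0.2]
 [-0.6  0.9 -1.9  0.7]
 [-0.3  0.  -0.3  0.1]
 [-0.9 -0.4 -4.3 -1.6]
 [-6.2  1.1 -1.1 -0. ]
 [-1.1  0.2 -0.8  0. ]
 [-1.  -1.1  0.1  0.8]
 [-1.3 -1.8 -6.6  0.3]
 [-1.3 -3.2 -2.1 -1.9]]
[690.1  21.5 130. ]
[690.1  21.5   0. ]
[689.2  27.4 161.4]
[687.4  40.3 130. ]
[718.5 108.2 105.6]
[603.4  27.4 137.1]
[537.1  32.4 159.1]
```

```bash
cat > mv.py <<'E'
from fit import *
import json
P=np.load("p.npy")
def Rt(tilt):  # hand leaning to cabinet's front, jaws along cabinet y
    Rz,_=pose(P); b=Rz[:,0]; z=np.sin(tilt)*b-np.cos(tilt)*np.array([0,0,1]); y=Rz[:,1]
    return np.c_[np.cross(y,z),y,z]
def cur():
    s=state(); e=np.array(s["ee_rot"],float); return s,np.array(s["ee_pos"]),Ro.from_euler('xyz',e,degrees=True).as_matrix()
def row(pos,R):
    s,p,Rc=cur(); d=Rc.T@(np.array(pos)-p)
    c=[Ro.from_matrix(Rc.T@Q).as_rotvec() for Q in (R,R@np.diag([-1,-1,1]))]
    v=min(c,key=np.linalg.norm)
    n=max(np.linalg.norm(d)/41.7,np.degrees(np.linalg.norm(v))/7.16)
    print("row:",*(d/500).round(4),*(v/(np.pi/2)).round(4)," n>=",round(n,1))
def show():
    s,p,R=cur(); Rz,t=pose(P); g=p+3*R[:,2]
    print("t",s["time_s"],"tcp",p.round(1),"rot",np.round(s["ee_rot"],1),"q",np.round(s["qpos"],1),"F",np.round(s["force"],1),"w",s["gripper_width"])
    print("grasp pt in roof axes",(Rr.T@(Rz.T@(g-t)-[0,0,130])).round(1))
E
python3 - <<'E'
from mv import *
show()
T=np.radians(35); R=Rt(T)
row([360,-60,340],Ro.from_euler('xyz',state()["ee_rot"],degrees=True).as_matrix())
row([360,-60,340],R)
E
```

```text
t 1.1 tcp [ 213.7 -533.8  236. ] rot [180.   -0.   21.8] q [-69.3  18.3  89.6   0.   72.   -1.1] F [ 0.  -0.6 -0.8] w 91.55914843974688
grasp pt in roof axes [ 481.3 -549.5 -110.8]
row: 0.6238 -0.771 -0.2081 0.0 0.0 0.0  n>= 12.2
row: 0.6238 -0.771 -0.2081 -0.2582 -0.3291 -0.8191  n>= 12.2
```

```bash
python3 -m jog '0.624 -0.771 -0.208 -0.258 -0.329 -0.819;0.624 -0.771 -0.208 -0.258 -0.329 -0.819;0.624 -0.771 -0.208 -0.258 -0.329 -0.819;0.624 -0.771 -0.208 -0.258 -0.329 -0.819;0.624 -0.771 -0.208 -0.258 -0.329 -0.819;0.624 -0.771 -0.208 -0.258 -0.329 -0.819;0.624 -0.771 -0.208 -0.258 -0.329 -0.819;0.624 -0.771 -0.208 -0.258 -0.329 -0.819;0.624 -0.771 -0.208 -0.258 -0.329 -0.819;0.624 -0.771 -0.208 -0.258 -0.329 -0.819;0.624 -0.771 -0.208 -0.258 -0.329 -0.819;0.624 -0.771 -0.208 -0.258 -0.329 -0.819;0.624 -0.771 -0.208 -0.258 -0.329 -0.819;0.624 -0.771 -0.208 -0.258 -0.329 -0.819;0.624 -0.771 -0.208 -0.258 -0.329 -0.819;0.624 -0.771 -0.208 -0.258 -0.329 -0.819' 0.3 15
python3 - <<'E'
from mv import *
show()
R=Rt(np.radians(35)); g=roof(P,(P[7]-65*np.sin(P[8]),-85-65*np.cos(P[8]),42))
print(g)
row(g-143*R[:,2],R)
E
```

```text
time_s: 2.43
ee_pos: [359.6, -60.7, 339.8]
ee_rot: [-179.9, 35.0, 98.0]
force: [0.4, 0.9, -0.6]
gripper_width: 59.3
t 2.4333 tcp [359.6 -60.7 339.8] rot [-179.9   35.    98. ] q [ 17.5  -4.  109.2 -34.8  82.9  16.4] F [ 0.4  0.9 -0.6] w 59.27453841570765
grasp pt in roof axes [ 121.  -338.7  172.3]
[537.00454697  33.20469547 160.92844697]
row: 0.317 0.3773 -0.0717 -0.0009 0.0001 -0.0004  n>= 6.0
```

```bash
python3 -m jog '0.317 0.05 -0.07 0 0 0;0.317 0.05 -0.07 0 0 0;0.317 0.05 -0.07 0 0 0;0.317 0.05 -0.07 0 0 0;0.317 0.377 -0.072 0 0 0;0.317 0.377 -0.072 0 0 0;0.317 0.377 -0.072 0 0 0;0.317 0.377 -0.072 0 0 0;0.317 0.377 -0.072 0 0 0;0.317 0.377 -0.072 0 0 0;0.317 0.377 -0.072 0 0 0'
python3 - <<'E'
from mv import *
show()
R=Rt(np.radians(35)); g=roof(P,(P[7]-65*np.sin(P[8]),-85-65*np.cos(P[8]),42))
row(g-3*R[:,2],R)
for q in ["pawl_post"]:
  a={}
  for n in("scene","top"):
    f=grab_frame(n); cv2.imwrite(f"pics/{n}2.png",f[:,:,::-1])
    l=tip_of(q,n);print(n,[(np.round(x["location"],1),round(x["confidence"],2)) for x in l[:2]], proj(n,g))
    a[n]=cv2.resize(f[130:290,260:420] if n=="scene" else f[130:290,220:380],(400,400),interpolation=cv2.INTER_CUBIC)
cv2.imwrite("pics/c2.png",np.hstack([a["scene"],a["top"]])[:,:,::-1])
E
```

```text
time_s: 3.35
ee_pos: [524.7, 112.2, 277.8]
ee_rot: [-179.8, 35.0, 97.9]
force: [-0.0, -0.4, 0.1]
gripper_width: 59.1
t 3.35 tcp [524.7 112.2 277.8] rot [-179.8   35.    97.9] q [ 29.   19.2  90.5 -32.4  85.5  28.2] F [-0.  -0.4  0.1] w 59.142811125913305
grasp pt in roof axes [ -39.4 -151.   178.8]
row: 0.0032 0.0036 0.2772 -0.0033 0.0004 -0.0017  n>= 3.3
scene [(array([356.9, 184.6]), 0.98), (array([338.8, 255. ]), 0.5)] [354.88466534 185.55378586]
top [(array([296.5, 236.7]), 0.82)] [295.09720112 238.00422249]
```

View pics/c2.png

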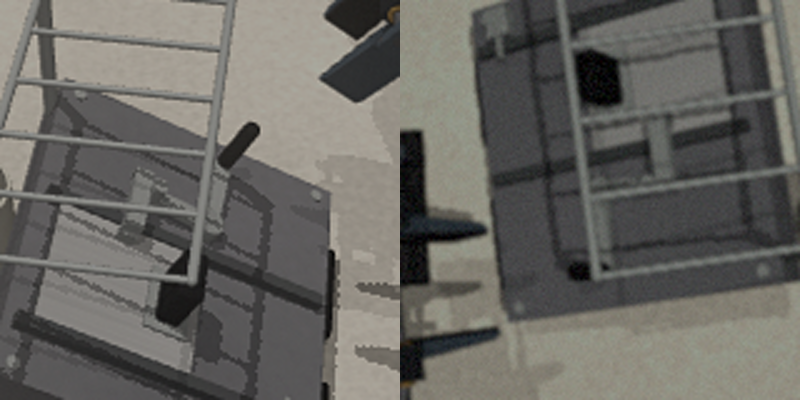

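Post agrees with the fit to within about 4 mm. The fingers straddle its line, so I'll advance and pinch.

```bash
python3 -m jog '0.003 0.004 0.1 0 0 0;0.003 0.004 0.16 0 0 0;0.003 0.004 0.22 0 0 0;0.003 0.004 0.277 0 0 0;0.003 0.004 0.277 0 0 0;0.003 0.004 0.277 0 0 0' && python3 -m jog '0 0 0 0 0 0;0 0 0 0 0 0;0 0 0 0 0 0;0 0 0 0 0 0;0 0 0 0 0 0;0 0 0 0 0 0;0 0 0 0 0 0;0 0 0 0 0 0' -1 15
python3 - <<'E'
from mv import *
show()
s,p,Rc=cur(); Rz,t=pose(P); R=Rt(np.radians(35))
gl=Rr.T@(Rz.T@(p+3*Rc[:,2]-t)-[0,0,130])
for a in (.3,.55,.8,1.0,1.06):
    a0=P[8]; d=np.array([-65*(np.sin(a)-np.sin(a0)),-65*(np.cos(a)-np.cos(a0)),0])
    dd=[-65*(np.sin(a)-np.sin(a0)),65*(np.cos(a0)-np.cos(a)),0]
    v=Rc.T@Rz@Rr@np.array(dd); print(a,(v/500).round(4))
E
```

```text
time_s: 4.05
ee_pos: [536.1, 35.9, 164.3]
ee_rot: [-179.8, 35.0, 98.0]
force: [0.3, 1.3, 0.4]
gripper_width: 59.1
time_s: 4.72
ee_pos: [536.7, 36.2, 164.5]
ee_rot: [-179.9, 35.0, 98.0]
force: [1.3, 1.0, -0.2]
gripper_width: 13.6
t 4.7167 tcp [536.7  36.2 164.5] rot [-179.9   35.    98. ] q [ 21.5  23.  102.7 -36.8  68.4  31.8] F [ 1.3  1.  -0.2] w 13.554094339586802
grasp pt in roof axes [ -17.6 -149.8   43.5]
0.3 [ 0.0308  0.0056 -0.0054]
0.55 [ 0.0599  0.0189 -0.0106]
0.8 [ 0.0849  0.0391 -0.015 ]
1.0 [ 0.1008  0.0594 -0.0179]
1.06 [ 0.1047  0.0661 -0.0186]
```

```bash
python3 -m jog '0.015 0.002 -0.003 0 0 0;0.031 0.006 -0.005 0 0 0;0.045 0.012 -0.008 0 0 0;0.06 0.019 -0.011 0 0 0;0.073 0.029 -0.013 0 0 0;0.085 0.039 -0.015 0 0 0;0.094 0.05 -0.017 0 0 0;0.101 0.059 -0.018 0 0 0;0.105 0.066 -0.019 0 0 0;0.105 0.066 -0.019 0 0 0;0.105 0.066 -0.019 0 0 0'
python3 - <<'E'
from mv import *
show()
for n in("scene","top"):
    f=grab_frame(n); cv2.imwrite(f"pics/{n}3.png",f[:,:,::-1])
    l=tip_of("pawl_post",n);print(n,[(np.round(x["location"],1),round(x["confidence"],2)) for x in l[:2]], [proj(n,roof(P,(P[7]-65*np.sin(a),-85-65*np.cos(a),40))).round(1) for a in (.85,1.)])
E
```

```text
time_s: 5.63
ee_pos: [559.5, 90.9, 140.6]
ee_rot: [-179.5, 34.8, 98.0]
force: [-11.2, 4.7, 3.7]
gripper_width: 13.5
t 5.6333 tcp [559.5  90.9 140.6] rot [-179.5   34.8   98. ] q [ 25.5  28.   97.9 -35.1  70.3  34.5] F [-11.2   4.7   3.7] w 13.456086751722616
grasp pt in roof axes [ -73.9 -119.5   43.4]
scene [(array([376.8, 204.2]), 0.92)] [array([373.6, 202.8]), array([376. , 206.9])]
top [(array([273.4, 227.8]), 0.82), (array([286.9, 144.3]), 0.64)] [array([274.5, 230.3]), array([271.6, 227. ])]
```

```bash
python3 -m jog '-0.008 -0.008 0 0 0 0;-0.008 -0.008 0 0 0 0;-0.008 -0.008 0 0 0 0;-0.008 -0.008 0 0 0 0;-0.008 -0.008 0 0 0 0;-0.008 -0.008 -0.08 0 0 0;-0.008 -0.008 -0.16 0 0 0;-0.008 -0.008 -0.24 0 0 0;-0.008 -0.008 -0.3 0 0 0;-0.008 -0.008 -0.3 0 0 0' 0.1
python3 - <<'E'
from mv import *
show(); a={}; r={}
for n in("scene","top"):
    f=grab_frame(n); cv2.imwrite(f"pics/{n}4.png",f[:,:,::-1])
    for q in ("pawl_post","gate_grip","gate_edge","pointer_tip"):
      l=tip_of(q,n);print(n,q,[(np.round(x["location"],1).tolist(),round(x["confidence"],2)) for x in l[:2]])
    a[n]=cv2.resize(f[170:310,300:440] if n=="scene" else f[110:250,220:360],(400,400),interpolation=cv2.INTER_CUBIC)
cv2.imwrite("pics/c4.png",np.hstack([a["scene"],a["top"]])[:,:,::-1])
R=Rt(np.radians(35)); g=roof(P,(P[3]+25,0,35)); print(g)
row(g-123*R[:,2],R)
E
```

```text
time_s: 6.67
ee_pos: [547.4, 175.7, 271.3]
ee_rot: [179.7, 34.5, 97.8]
force: [1.5, 0.1, -0.2]
gripper_width: 49.7
t 6.6667 tcp [547.4 175.7 271.3] rot [179.7  34.5  97.8] q [ 32.9  23.9  83.9 -31.   88.4  30.5] F [ 1.5  0.1 -0.2] w 49.67169109852189
grasp pt in roof axes [ -96.3 -119.6  198.1]
scene pawl_post [([378.6, 206.7], 0.92)]
scene gate_grip [([330.6, 243.1], 0.71)]
scene gate_edge [([339.6, 253.1], 0.75)]
scene pointer_tip [([372.5, 287.5], 0.49)]
top pawl_post [([273.3, 226.9], 0.77)]
top gate_grip [([295.6, 160.8], 0.79)]
top gate_edge [([290.6, 163.8], 0.8)]
top pointer_tip [([263.3, 154.3], 0.68)]
[688.98289909  29.11537024 165.03311219]
row: -0.149 0.246 0.1003 -0.0064 -0.0019 -0.0001  n>= 3.7
```

View pics/c4.png

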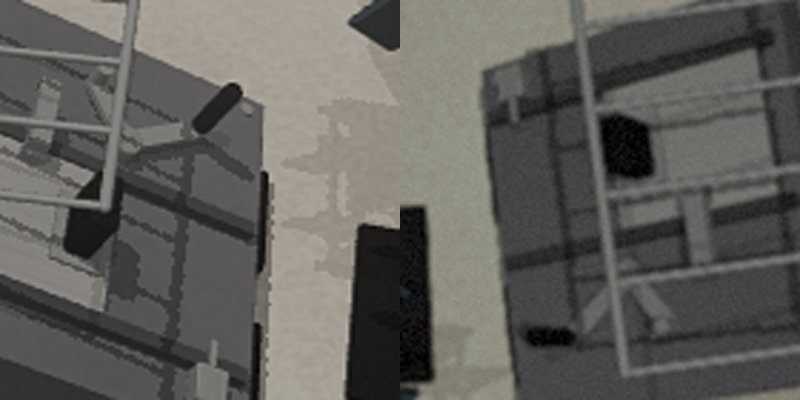

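Lever is fully over, with the post at about (378,207) scene and (273,227) top. Gate still closed. Next, the handle.

```bash
python3 -m jog '0 0.13 0.05 0 0 0;0 0.13 0.05 0 0 0;-0.149 0.246 0.1 -0.006 -0.002 0;-0.149 0.246 0.1 -0.006 -0.002 0;-0.149 0.246 0.1 -0.006 -0.002 0;-0.149 0.246 0.1 -0.006 -0.002 0;-0.149 0.246 0.1 -0.006 -0.002 0' 0.42 35
python3 - <<'E'
from mv import *
show(); R=Rt(np.radians(35)); g=roof(P,(P[3]+25,0,35))
row(g-3*R[:,2],R)
E
```

```text
time_s: 7.75
ee_pos: [678.9, 98.5, 265.3]
ee_rot: [-179.9, 35.0, 98.0]
force: [-0.1, 1.1, -0.0]
gripper_width: 64.6
t 7.75 tcp [678.9  98.5 265.3] rot [-179.9   35.    98. ] q [ 22.   31.7  71.8 -33.8  86.9  19.1] F [-0.1  1.1 -0. ] w 64.57360151495827
grasp pt in roof axes [-12.8  -0.3 152.5]
row: 0.0001 0.0012 0.2386 -0.0016 -0.0004 -0.0008  n>= 2.9
```

```bash
python3 -m jog '0 0.001 0.08 0 0 0;0 0.001 0.14 0 0 0;0 0.001 0.2 0 0 0;0 0.001 0.238 0 0 0;0 0.001 0.238 0 0 0;0 0.001 0.238 0 0 0' && python3 -m jog '0 0 0 0 0 0;0 0 0 0 0 0;0 0 0 0 0 0;0 0 0 0 0 0;0 0 0 0 0 0;0 0 0 0 0 0;0 0 0 0 0 0' -1 40
python3 - <<'E'
from mv import *
show()
s,p,Rc=cur(); Rz,t=pose(P)
print("unit 10mm downslope:",(Rc.T@Rz@Rr@np.array([-10,0,0])/500).round(5))
E
```

```text
time_s: 8.25
ee_pos: [687.5, 31.9, 167.3]
ee_rot: [-179.8, 35.0, 98.1]
force: [-0.4, -0.3, 0.0]
gripper_width: 64.7
time_s: 8.83
ee_pos: [688.4, 32.8, 168.3]
ee_rot: [-180.0, 34.9, 98.0]
force: [1.4, 5.2, 4.4]
gripper_width: 39.8
t 8.8333 tcp [688.4  32.8 168.3] rot [-180.    34.9   98. ] q [ 16.7  34.1  81.8 -36.1  73.7  22.1] F [1.4 5.2 4.4] w 39.77748041273735
grasp pt in roof axes [ 6.3 -0.  36.6]
unit 10mm downslope: [ 1.97e-02 -1.00e-05 -3.44e-03]
```

```bash
python3 -m jog '0.008 0 -0.001 0 0 0;0.016 0 -0.003 0 0 0;0.024 0 -0.004 0 0 0;0.032 0 -0.006 0 0 0;0.04 0 -0.007 0 0 0;0.048 0 -0.008 0 0 0;0.056 0 -0.01 0 0 0;0.064 0 -0.011 0 0 0;0.072 0 -0.013 0 0 0;0.08 0 -0.014 0 0 0;0.09 0 -0.016 0 0 0;0.1 0 -0.017 0 0 0;0.1 0 -0.017 0 0 0;0.1 0 -0.017 0 0 0'
cat > look.py <<'E'
from mv import *
import sys
k=sys.argv[1]; show(); a={}; r={}
for n in("scene","top"):
    f=grab_frame(n); cv2.imwrite(f"pics/{n}{k}.png",f[:,:,::-1])
    for q in ("gate_edge","pointer_tip"):
      l=tip_of(q,n); r[q,n]=l[0]["location"] if l else None; print(n,q,[(np.round(x["location"],1).tolist(),round(x["confidence"],2)) for x in l[:2]])
    a[n]=cv2.resize(f[230:310,320:400] if n=="scene" else f[130:210,240:320],(400,400),interpolation=cv2.INTER_CUBIC)
cv2.imwrite(f"pics/c{k}.png",np.hstack([a["scene"],a["top"]])[:,:,::-1])
Rz,t=pose(P)
for q in ("gate_edge","pointer_tip"):
    if r[q,"scene"] is not None and r[q,"top"] is not None:
        w,e=tri(r[q,"scene"],r[q,"top"]); print(q,(Rr.T@(Rz.T@(w-t)-[0,0,130])).round(1),round(e,1))
E
python3 look.py 5
```

```text
time_s: 10.0
ee_pos: [682.5, 76.4, 147.8]
ee_rot: [-180.0, 35.1, 98.0]
force: [2.6, -4.7, 4.9]
gripper_width: 40.0
t 10.0 tcp [682.5  76.4 147.8] rot [-180.    35.1   98. ] q [ 20.3  35.9  81.6 -35.7  74.4  25.9] F [ 2.6 -4.7  4.9] w 39.99716692806373
grasp pt in roof axes [-42.2   0.2  36.6]
scene gate_edge [([362.6, 261.9], 0.84), ([358.6, 250.6], 0.31)]
scene pointer_tip [([371.3, 287.3], 0.5)]
top gate_edge [([274.7, 171.2], 0.79)]
top pointer_tip [([305.2, 178.1], 0.34)]
gate_edge [-62.1  -2.5  11.7] 2.0
pointer_tip [-84.1  -6.4 -77.6] 84.7
```

View pics/c5.png

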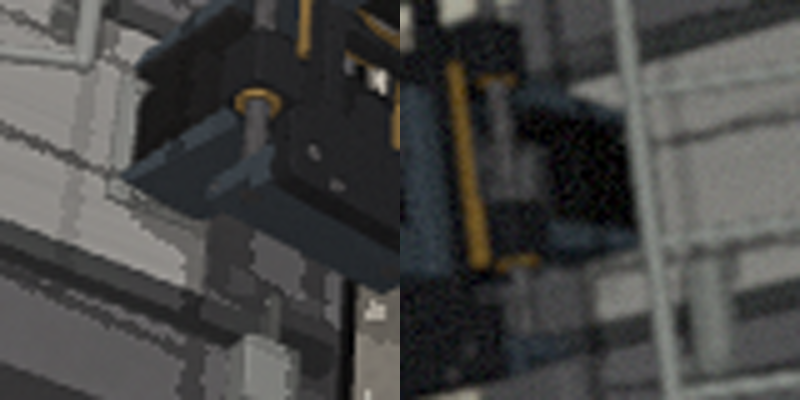

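```bash
python3 - <<'E'
from mv import *
Rz,t=pose(P)
a=[cv2.imread("pics/scene4.png")[270:310,355:395],cv2.imread("pics/top4.png")[130:170,245:285],cv2.imread("pics/scene5.png")[255:295,340:380],cv2.imread("pics/top0.png")[130:170,245:285]]
a=[cv2.convertScaleAbs(cv2.resize(x,(400,300) if 0 else (300,300),interpolation=cv2.INTER_NEAREST),alpha=1.5) for x in a]
cv2.imwrite("pics/z5.png",np.vstack([np.hstack(a[:2]),np.hstack(a[2:])]))
def onz(n,px,z):
    o,d=ray(n,px); o=Rr.T@(Rz.T@(o-t)-[0,0,130]); d=Rr.T@Rz.T@d; return (o+d*(z-o[2])/d[2]).round(1)
print("edge corner",onz("scene",(361,284),8)); print("tip",onz("scene",(374.4,289.6),12),onz("scene",(374.4,289.6),16))
E
```

```text
edge corner [-65.7  41.9   8. ]
tip [-91.3  45.8  12. ] [-89.2  48.6  16. ]
```

View pics/z5.png

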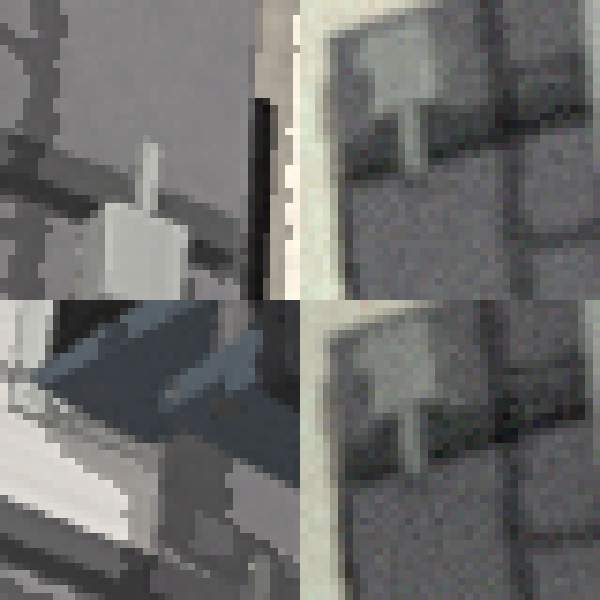

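```bash
python3 - <<'E'
from mv import *
Rz,t=pose(P)
def loc(w): return (Rr.T@(Rz.T@(w-t)-[0,0,130])).round(1)
def onz(n,px,z):
    o,d=ray(n,px); o=Rr.T@(Rz.T@(o-t)-[0,0,130]); d=Rr.T@Rz.T@d; return (o+d*(z-o[2])/d[2]).round(1)
w,e=tri((374.5,288.6),(259.6,152.4)); print("tip tri",loc(w),e)
for z in(12,14,16): print("tip",z,onz("scene",(374.5,288.6),z),onz("top",(259.6,152.4),z))
for p in((360.6,288),(360.6,285),(360.6,276)): print("edge",onz("scene",p,8))
print("edge model px",proj("scene",roof(P,(-65.7,51,8))),proj("scene",roof(P,(-65.7,30,8))))
E
```

```text
tip tri [-90.2  45.5  14.8] 0.4435490093115968
tip 12 [-91.4  43.7  12. ] [-92.2  46.5  12. ]
tip 14 [-90.3  45.1  14. ] [-90.9  45.8  14. ]
tip 16 [-89.3  46.5  16. ] [-89.6  45.1  16. ]
edge [-65.6  50.3   8. ]
edge [-65.1  44.3   8. ]
edge [-63.5  25.8   8. ]
edge model px [360.63997003 288.35330412] [361.49454913 278.35472148]
```

```bash
python3 -m jog '0.008 0 -0.001 0 0 0;0.016 0 -0.003 0 0 0;0.024 0 -0.004 0 0 0;0.032 0 -0.006 0 0 0;0.04 0 -0.007 0 0 0;0.046 0 -0.008 0 0 0;0.049 0 -0.0085 0 0 0;0.049 0 -0.0085 0 0 0;0.049 0 -0.0085 0 0 0'
python3 -c "
from mv import *
show()"
```

```text
time_s: 11.05
ee_pos: [679.7, 96.9, 138.1]
ee_rot: [180.0, 35.3, 97.9]
force: [2.3, -4.2, 4.9]
gripper_width: 39.8
t 11.05 tcp [679.7  96.9 138.1] rot [180.   35.3  97.9] q [ 22.   36.9  81.4 -35.5  74.8  27.7] F [ 2.3 -4.2  4.9] w 39.8447481518445
grasp pt in roof axes [-65.    0.3  36.6]
```

```bash
python3 -m jog '0.003 0 -0.0005 0 0 0;0.007 0 -0.001 0 0 0;0.007 0 -0.001 0 0 0;0.007 0 -0.001 0 0 0'
python3 -c "
from mv import *
show()"
```

```text
time_s: 11.38
ee_pos: [679.4, 98.7, 137.3]
ee_rot: [180.0, 35.4, 97.9]
force: [2.7, -5.8, 4.5]
gripper_width: 39.9
t 11.3833 tcp [679.4  98.7 137.3] rot [180.   35.4  97.9] q [ 22.1  37.   81.3 -35.6  74.9  27.9] F [ 2.7 -5.8  4.5] w 39.93107844856959
grasp pt in roof axes [-67.    0.3  36.6]
```

```bash
python3 -m jog '0 0 0 0 0 0;0 0 0 0 0 0;0 0 0 0 0 0;0 0 0 0 0 0;0 0 -0.02 0 0 0;0 0 -0.06 0 0 0;0 0 -0.12 0 0 0;0 0 -0.2 0 0 0;0 0 -0.28 0 0 0;0 0 -0.36 0 0 0;0 0 -0.36 0 0 0;0 0 -0.36 0 0 0' 0.1
python3 look.py 6; python3 - <<'E'
from h import *
for n in("scene","top"): print(n,[x["location"] for x in tip_of("pawl_post",n)[:1]])
a=[cv2.imread("pics/scene6.png")[260:300,350:390],cv2.imread("pics/top6.png")[130:170,245:285]]
cv2.imwrite("pics/z6.png",np.hstack([cv2.convertScaleAbs(cv2.resize(x,(400,400),interpolation=cv2.INTER_NEAREST),alpha=1.4) for x in a]))
E
```

```text
time_s: 12.38
ee_pos: [665.3, 204.3, 286.6]
ee_rot: [179.6, 35.3, 97.8]
force: [-0.5, -0.3, -1.0]
gripper_width: 50.4
t 12.3833 tcp [665.3 204.3 286.6] rot [179.6  35.3  97.8] q [ 30.1  34.6  63.7 -32.6  95.4  23. ] F [-0.5 -0.3 -1. ] w 50.374791230131606
grasp pt in roof axes [-100.5    1.1  216.9]
scene gate_edge [([372.6, 265.4], 0.74)]
scene pointer_tip [([373.3, 286.2], 0.49)]
top gate_edge [([266.4, 175.7], 0.66), ([261.3, 153.7], 0.33)]
top pointer_tip [([263.4, 154.0], 0.75), ([214.9, 211.0], 0.7)]
gate_edge [-85.8  -6.4   8. ] 1.1
pointer_tip [-85.9  40.8  12.1] 4.8
scene [[375.3, 206.5]]
top [[274.6, 224.9]]
```

View pics/z6.png

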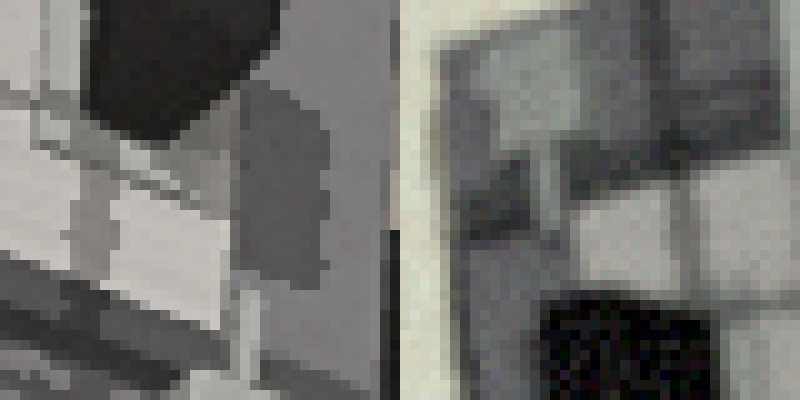

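The scene view puts the gate's left edge at column 372.7 and the needle at 374.2. The top view has 261.7 and 259.4. I'll correct for height.

```bash
python3 - <<'E'
from mv import *
Rz,t=pose(P)
def onz(n,px,z):
    o,d=ray(n,px); o=Rr.T@(Rz.T@(o-t)-[0,0,130]); d=Rr.T@Rz.T@d; return (o+d*(z-o[2])/d[2]).round(1)
w,e=tri((374.2,288.3),(259.4,152.6)); print("tip tri",(Rr.T@(Rz.T@(w-t)-[0,0,130])).round(1),e)
for z in(12,14,16): print("tip",z,onz("scene",(374.2,288.3),z),onz("top",(259.4,152.6),z))
print("edge s",onz("scene",(372.7,292),8),onz("scene",(373,284),8))
print("edge t",onz("top",(261.8,152.5),8),onz("top",(262.3,156),8))
E
```

```text
tip tri [-90.   45.1  15. ] 1.4653045647178016
tip 12 [-90.8  43.3  12. ] [-92.8  46.2  12. ]
tip 14 [-89.7  44.7  14. ] [-91.5  45.5  14. ]
tip 16 [-88.6  46.1  16. ] [-90.2  44.8  16. ]
edge s [-90.3  49.2   8. ] [-89.9  32.6   8. ]
edge t [-89.3  46.3   8. ] [-89.1  38.4   8. ]
```

```bash
python3 -c "
from h import *
job_done()"
```

```text
the job is handed in; nothing more can be done
```

The pawl lever is fully over and the vent gate is open level with the pointer. I handed the job in at about 12.6 s of the 48 s allowed; no verdict was reported.

- **Lever:** I pinched the post with the hand tilted 35°. I swung it until the force rose to about 12 N at its stop. After letting go, the pictures showed it at about 1.0 rad, with the gate still closed.
- **Gate:** I pinched the handle across its 40 mm and pulled it about 73 mm down the slope in three moves. I then let go and backed the hand 180 mm clear, where the force reading was about zero.
- **Last checks:** In roof x, the gate edge was at about -89 to -90 mm. The pointer tip was at about -90 to -91 mm, so they agree within about 1–2 mm. The pointer had not visibly moved.
- **Disagreement:** The trained network placed the pointer tip about 3 pixels off the needle seen in the picture, roughly 5 mm up the slope. I used my own pixel reading. By the network's own points the edge and tip also agreed in the final picture (-85.8 and -85.9 mm).
- **Not measured:** I did not measure the mug and phone again at the end; nothing I did came near them.

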